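# File the footed test tile and shut the sample drawer

## Task

Put the footed glaze test tile away: lay it flat on its back, glazed face up, in the empty bay of the open drawer. Then push the drawer steadily, without slamming it, until it seats fully home with its front flush. Do not drop the tile from a height, and leave the other things on the bench where they are.

Things in the scene. Friction and masses are not known exactly. Their poses are not given: they have to be found in the camera images.
- tile: footed glaze test tile, an L of fired clay, 70 g: upright plate 70 high (z), 46 wide (y), 8 thick (x -4 to 4); its foot, 8 thick, sticks out to x +24 on the face side. Origin: centre of the plate's lower edge. Half-glazed face looks to +x, plain back to -x. Starts standing, back roughly to the robot. On its back, +x is up; it tips on to its back once leant back over 15 degrees.
- drawer (a joint): how far the upper drawer is out, m: 0 = fully home at its stop, about 0.16 at the start. It slides stiffly (about 2 N); over the last 18 mm a sprung roller resists (about 7 N in all), and from about 5 mm on it snaps the drawer home and holds it.
- bay (a point): moves with the upper drawer: on its floor, mid-depth, mid-width of the empty bay. -x is the way the drawer opens. Bay: x -119 to 119, y -78 to 78; side wall (+y) 38 high, divider (-y) 36 high, beyond it a row of tiles fixed in the drawer. Front panel at x -125 to -140, 52 above the floor. The unit's top covers the floor beyond x = (joint value - 0.140 m), 54 clear under it.
- pull (a point): on the upper drawer: middle of the outer edge of its wooden pull, a ledge 90 wide (y), 10 high, sticking out 14 from the front panel, its centre 8 below the panel's upper edge. Moves with the drawer; -x is the way the drawer opens.
- unit_front (a point): middle of the top front edge of the plywood drawer unit, which is fixed to the bench: 290 deep, 300 wide, 150 high. +x points to its back. Fully home, the inset upper drawer's front panel is flush with this edge. The shut lower drawer plays no part. Tubs and a box, up to 65 high, stand on top, 180 and more behind this edge.
- test_cup: a small unglazed cup, 66 across at the rim, 60 high (mm); a bystander. Origin: centre of its underside.
- flat_tile: a plain flat tile without a foot, 70 x 70 x 8, lying (mm); a bystander. Origin: centre of its underside.
- rib: a wooden potter's rib (flat scraper), 55 x 100 x 6, lying (mm); a bystander. Origin: centre of its underside.
- brush: a brush lying on the bench, its axis x along the handle (mm); a bystander. Origin: centre of its underside.
- bowl: an unglazed bowl, 130 across, 55 high (mm); a bystander. Origin: centre of its underside.

How it is judged (in metres and radians):
On the way:
1. the tile lies still on its back, let go, in the bay of the drawer while the drawer is still open (more than 80 mm) (x of tile in the frame of bay between -0.125 and 0.125 m and y of tile in the frame of bay between -0.085 and 0.085 m and z of tile in the frame of bay between -0.01 and 0.03 m and angle between tile's own x axis and vertical below 0.17 rad and contact force between tile and the fingers below 0.05 N and linear speed of tile below 0.03 m/s and value of joint drawer above 0.08 m), for 0.2 s.
At the end, for the whole second after the job is handed in: The drawer is fully home (within 3 mm of its stop), and the tile lies at rest and released in the drawer's empty bay, on its back with the face up (within 10 degrees of level) (x of tile in the frame of bay between -0.125 and 0.125 m and y of tile in the frame of bay between -0.085 and 0.085 m and z of tile in the frame of bay between -0.01 and 0.03 m and angle between tile's own x axis and vertical below 0.17 rad and contact force between tile and the fingers below 0.05 N and linear speed of tile below 0.03 m/s and value of joint drawer below 0.003 m); the robot touches nothing.
It fails at once if the drawer is slammed (moves inwards faster than 0.7 m/s) (velocity of joint drawer below -0.7 m/s).
It fails at once if the tile, out of the fingers, falls faster than 1 m/s (a drop of about 5 cm) (contact force between tile and the fingers below 0.05 N and linear speed of tile above 1 m/s).
It fails at once if a bystander is moved by more than 30 mm (distance of any of test_cup, flat_tile, rib, brush, bowl from where it was at the start of the episode above 0.03 m).
It also fails if it takes over 51 s, if anything falls off the work surface, if the arm or the gripper's body presses on something with over 40 N, if the wrist force passes 120 N, or if a joint passes its speed limit or range.

## Robot

A 6-joint arm with a two-finger parallel gripper is mounted at the origin on the work surface. World frame = base frame: x ahead of the robot, y to its left, z up, the work surface at z = 0. Lengths are in m, angles in degrees, forces in N, time in s.
With the tool pointing down it reaches from about 0.35 to 0.725 m from the base axis. Payload 4.3 kg.
Tool frame: the origin (TCP) lies midway between the tips of the shut fingers; the grasp point (between the pads) lies 19 mm behind it (arm.hold_point_z is the distance from the TCP to the grasp point, in m); z points along the fingers, y is the line along which they close (so a half turn about z gives the same grasp; the last joint's range is limited). The gripper opens to 85 mm and grips with 20 to 120 N. Pads are 22 mm wide; open, the fingers measure 114 mm over their backs; the gripper's body (76 mm by 85 mm) begins 54 mm behind the grasp point. The pads swing forward as they close: fully open they stand 13 mm farther back than shut.
Start: joints at [59.742, 21.618, 4.641, 73.018, 0, 83.68], TCP at [0.233, 0.526, 0.231] pointing down, gripper open.
Joint ranges: [-156.06, 156.06], [-48.1, 94.91], [-58.44, 69.94], [-101.28, 121.22], [-78.64, 73.56], [-180, 180]. Speed limits (degrees/s): [147.25, 147.25, 180, 180, 180, 180].

## Interface

Orientations are given as [roll, pitch, yaw] about the fixed x, y, z axes, in that order (R = Rz(yaw) Ry(pitch) Rx(roll)).
In Python, from bench import arm, snapshot, masks_of gives the robot as it stands.
- The arm moves only by the tool move_arm, never from a script. Its argument "deltas" is a list that holds one entry, the list of rows, each a list of 7 numbers: the turn, a rotation vector about the tool's x, y, z normalised to -1 to 1, where 1 is 45 degrees, then the shift along the tool's x, y, z normalised to -1 to 1, where 1 is 4 cm, then the closure, from -1 (fully open) to 1 (shut). A call has 1 to 10 rows; each row shifts and turns the commanded pose from where the row before left it, along the tool's axes as they then stand; what a row does not reach is not made up. A row lasts 1/8 s, in which the tool goes at most 62.5 mm and 10.7 degrees, less where a joint would pass 70% of its speed; a pose out of reach is approached as far as the arm can. A call with a number of a shift or a turn outside -1 to 1 is refused whole. A call with a gripper value outside its range is refused whole. The fingers move at their own pace and stop on an object; "squeeze" is the grip in N (left out, the last holds). Time passes only in rows, so rows that do not move let the fingers close. It gives the time, the measured TCP pose, the force, the opening and the grip force at its end, in the units of the state.
- arm.observe(): the state, without advancing time (a new reading comes with each control period).
- snapshot(name): name is "scene" or "top" or "wrist"; returns a dict with "image" (420x560x3 uint8, red, green, blue), "fx", "fy", "cx", "cy" (pixels), "T" (4x4, takes a point from camera to world coordinates). Camera axes: x right, y down, z forward; pixel columns grow to the right and rows downward; lengths in m; the calibration is good to about 2 mm. A picture is of the moment at which its call begins. There is no depth.
- arm.sign_off(): hands the job in; it is judged then, once.
Trained networks look in a picture, given as the dict that the camera call returned (one of the last four; its "shot" number tells which), for a name from the list of things; names that differ only in an ending like _2 or _b are one class to them, and where a whole thing is asked for, a point or a joint stands for the part that bears it (a point fixed in the world has none). Each returns a list of dicts, best first, with "score" (0 to 1); they miss things now and then, are a little off and sometimes report something else, mostly with a low value. They report only what shows in the picture. A call takes as long as a camera call.
- masks_of(picture, label): "pixels" (420x560 bool, what is visible of it) and "centre" ([column, row] in pixels, amid what is visible of it).
The state is a dict: "time": time; "joint_positions": joint angles; "dq": joint speeds; "joint_torque": joint torques, N m; "tool_pos": TCP position; "orientation": TCP orientation; "ft_force": force on the tool from outside, world axes, zero at the start; "ft_torque": the same for the moment, N m; "finger_gap": opening from 0.0 (shut) to 1.0 (fully open); "grasp_force": force on a finger pad.
Only numpy, scipy, OpenCV 4.12 (cv2) and the standard library are available. Lean on these libraries where they do the work, as an engineer would, in place of code of your own. Each camera call takes 0.05 s, during which the arm holds its last target. There are 200 camera calls.

## Working session

There is one attempt and no reset: what is moved stays moved. The work goes in short steps, Python scripts to look and compute and a tool call to move; the robot and the scene stay as the last step left them, time stands still between calls to the robot, and variables do not carry over. Pictures are saved under pics/ and viewed, at most 10 in all, crops included, and the job is handed in when it is done.

Besides the shell and the picture viewer there is one more tool, called as name(argument=value, ...), one argument or row to a line, values as JSON. move_arm: Moves the arm, as the interface text tells. Its arguments: {"type":"object","properties":{"deltas":{"type":"array","items":{"type":"array","items":{"type":"array","items":{"type":"number"}}}},"squeeze":{"type":"number"}},"required":["deltas"]}

```bash
mkdir -p pics; ls
cat > h.py <<'E'
import numpy as np, cv2
from bench import arm, snapshot, masks_of
def ray(s,p):
    d=np.array([(p[0]-s["cx"])/s["fx"],(p[1]-s["cy"])/s["fy"],1.]); T=np.array(s["T"])
    return T[:3,3],T[:3,:3]@d
def atz(s,p,z):
    o,d=ray(s,p); return o+d*(z-o[2])/d[2]
def proj(s,P):
    T=np.array(s["T"]); c=T[:3,:3].T@(np.array(P,float)-T[:3,3])
    return np.array([s["fx"]*c[0]/c[2]+s["cx"],s["fy"]*c[1]/c[2]+s["cy"]])
def save(s,n): cv2.imwrite("pics/"+n,cv2.cvtColor(s["image"],cv2.COLOR_RGB2BGR))
E
python3 - <<'E'
from h import *
ims=[]
for n in ("scene","top"):
    s=snapshot(n); ims.append(s["image"]); save(s,n+".png")
    print(n,s["fx"],np.array(s["T"]).round(3).tolist())
    for l in ("tile","drawer","test_cup","flat_tile","rib","brush","bowl"):
        for m in masks_of(s,l)[:2]:
            ys,xs=np.where(m["pixels"]); print(l,round(m["score"],2),np.round(m["centre"]),xs.min(),xs.max(),ys.min(),ys.max(),atz(s,m["centre"],0).round(3))
E
```

```text
pics
scene 536.410416839322 [[0.224, 0.609, -0.761, 1.682], [0.975, -0.145, 0.171, -0.325], [-0.006, -0.78, -0.626, 1.034], [0.0, 0.0, 0.0, 1.0]]
tile 0.86 [389. 207.] 382 398 197 219 [0.424 0.311 0.   ]
drawer 0.94 [258. 215.] 209 313 186 237 [ 0.366 -0.103  0.   ]
test_cup 0.83 [412. 236.] 403 425 223 250 [0.571 0.326 0.   ]
flat_tile 0.81 [376. 185.] 364 389 179 195 [0.298 0.314 0.   ]
flat_tile 0.39 [257. 212.] 210 312 188 236 [ 0.349 -0.103  0.   ]
brush 0.63 [162. 231.] 142 183 216 252 [ 0.375 -0.401  0.   ]
bowl 0.61 [129. 271.] 106 155 252 289 [ 0.531 -0.502  0.   ]
top 485.4477177639421 [[0.002, -0.994, 0.11, 0.437], [-1.0, -0.003, -0.003, -0.069], [0.004, -0.11, -0.994, 1.316], [0.0, 0.0, 0.0, 1.0]]
tile 0.5 [142. 254.] 129 153 247 260 [0.471 0.297 0.   ]
drawer 0.56 [298. 234.] 241 356 193 270 [ 0.528 -0.124  0.   ]
test_cup 0.91 [137. 202.] 124 151 187 211 [0.615 0.315 0.   ]
test_cup 0.18 [398. 284.] 378 430 248 310 [ 0.393 -0.393  0.   ]
flat_tile 0.6 [134. 316.] 118 152 295 330 [0.306 0.314 0.   ]
rib 0.87 [242. 276.] 225 262 269 291 [0.412 0.027 0.   ]
rib 0.55 [297. 234.] 240 356 194 270 [ 0.528 -0.121  0.   ]
brush 0.74 [400. 285.] 378 430 247 309 [ 0.39  -0.397  0.   ]
brush 0.52 [134. 316.] 117 152 296 331 [0.307 0.312 0.   ]
bowl 0.71 [442. 212.] 415 463 189 239 [ 0.589 -0.516  0.   ]
bowl 0.24 [140. 255.] 130 152 248 258 [0.47  0.304 0.   ]
```

View pics/top.png

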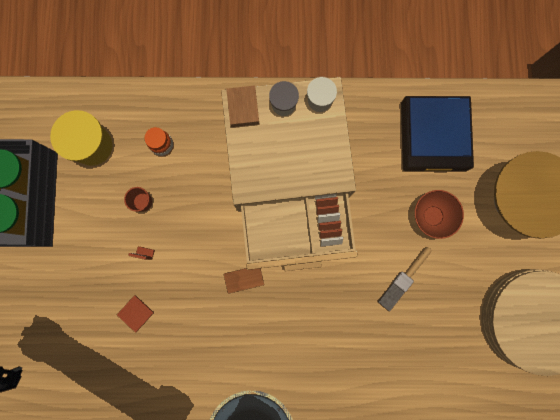

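View pics/scene.png

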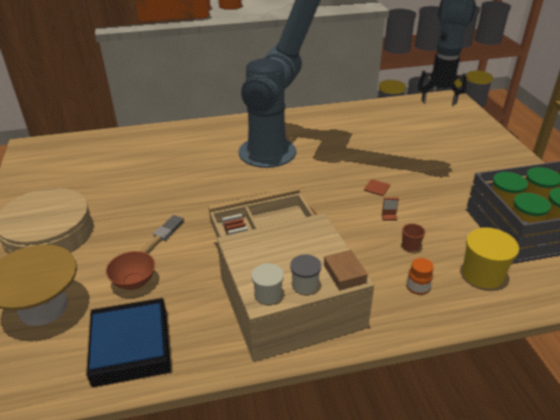

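The top view shows the tile at about (142,254) with its foot towards +x. The open drawer spans (241–356, 193–270), its empty bay is on the left, and the rib is just in front. The scene view agrees: tile at (389,207), glazed face towards that camera. Next I'll enlarge both regions to measure.

Run:
```python
from h import *
s=snapshot("top"); c=snapshot("scene")
R=lambda im,x,y,w,h,k: cv2.resize(im[y:y+h,x:x+w],(w*k,h*k),interpolation=cv2.INTER_CUBIC)
a=R(s["image"],225,180,140,100,4)      # 560x400
b=R(s["image"],120,235,45,33,5)
d=R(c["image"],370,190,35,34,5)
M=np.zeros((600,800,3),np.uint8); M[:400,:560]=a; M[:165,570:795]=b; M[180:350,570:745]=d
e=R(c["image"],200,180,125,65,3); M[402:597,:375]=e
cv2.imwrite("pics/m.png",M[:,:,::-1])
```

```text
(no output)
```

View pics/m.png

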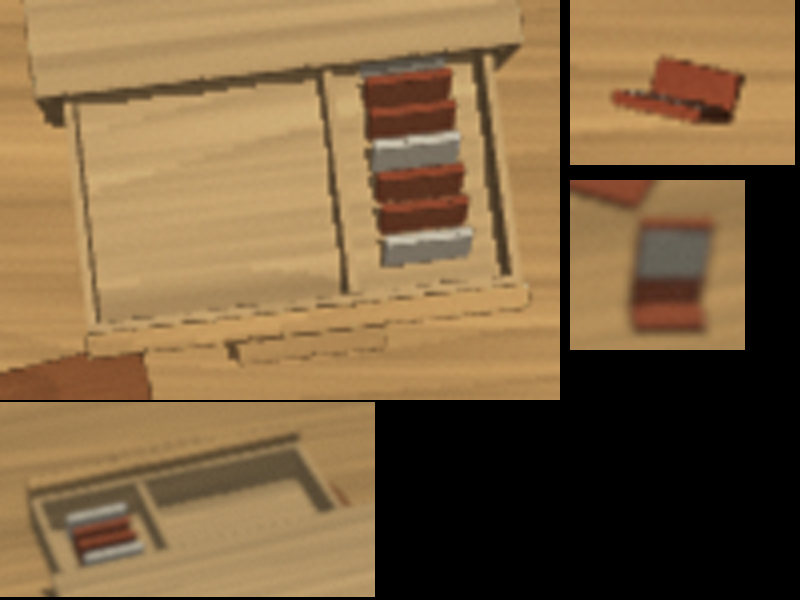

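The enlarged crops show the following:
- **Unit:** top front corners at about (37,97) and (522,42).
- **Drawer front:** panel outer edge from (88,355) to (528,305).
- **Pull:** outer edge from (238,362) to (385,347).
- **Tile:** plate top edge running from (612,95) to (700,118), so it is yawed about −15°, with the foot behind it at +x.

Run:
```python
from h import *
from scipy.optimize import minimize
s=snapshot("top"); c=snapshot("scene")
A=lambda u,v,z: atz(s,(225+u/4,180+v/4),z)
def seg(n,p,q,z):
    P,Q=A(*p,z),A(*q,z); d=P-Q; print(n,P.round(4),Q.round(4),"mid",((P+Q)/2).round(4),"len",np.linalg.norm(d).round(4),"yaw",np.degrees(np.arctan2(-d[0],d[1])).round(2))
seg("unit",(37,97),(522,42),.15)
for z in(.145,.15):seg("panel out",(88,355),(528,305),z)
seg("panel in",(92,333),(526,285),.147)
seg("pull",(238,362),(385,347),.14)
seg("bay floor front",(98,322),(345,292),.095)
ms=masks_of(s,"tile")[0]["pixels"],masks_of(c,"tile")[0]["pixels"]
def model(x,y,a,sc):
    R=np.array([[np.cos(a),-np.sin(a)],[np.sin(a),np.cos(a)]]); im=np.zeros((420*4,560*4),np.uint8)
    for x0,x1,z1 in((-.004,.004,.07),(-.004,.024,.008)):
        P=[np.r_[R@[X,Y]+[x,y],Z] for X in(x0,x1) for Y in(-.023,.023) for Z in(0,z1)]
        p=np.array([proj(sc,q) for q in P])
        cv2.fillConvexPoly(im,cv2.convexHull(((p+.5)*4).astype(np.int32)),1)
    return cv2.resize(im.astype(np.float32),(560,420),interpolation=cv2.INTER_AREA)
def cost(v,w=(1,1)): return sum(k*np.abs(model(v[0],v[1],v[2],q)-m).sum() for q,m,k in zip((s,c),ms,w))
for w in((1,1),(1,0),(0,1)):
    best=min((minimize(cost,[.45,.29,a],args=(w,),method="Nelder-Mead",options=dict(initial_simplex=[[.45,.29,a],[.47,.29,a],[.45,.31,a],[.45,.29,a+.2]])) for a in(-.35,-.25,-.1)),key=lambda r:r.fun)
    print(w,best.x[:2].round(4),np.degrees(best.x[2]).round(1),round(best.fun,1),[int(m.sum()) for m in ms])
T=atz(s,(120+86/5,235+106/5),.07); print("top edge",T.round(4))
print(arm.observe())
```

```text
unit [0.5884 0.0369 0.15  ] [ 0.6229 -0.2572  0.15  ] mid [ 0.6057 -0.1102  0.15  ] len 0.2962 yaw 6.68
panel out [0.4334 0.0049 0.145 ] [ 0.4638 -0.2592  0.145 ] mid [ 0.4486 -0.1272  0.145 ] len 0.2659 yaw 6.57
panel out [0.4334 0.0046 0.15  ] [ 0.4637 -0.2584  0.15  ] mid [ 0.4485 -0.1269  0.15  ] len 0.2647 yaw 6.57
panel in [0.4465 0.0025 0.147 ] [ 0.4757 -0.2579  0.147 ] mid [ 0.4611 -0.1277  0.147 ] len 0.262 yaw 6.41
pull [ 0.4294 -0.085   0.14  ] [ 0.4385 -0.1735  0.14  ] mid [ 0.434  -0.1293  0.14  ] len 0.089 yaw 5.91
bay floor front [0.4537 0.002  0.095 ] [ 0.4728 -0.1527  0.095 ] mid [ 0.4633 -0.0753  0.095 ] len 0.1558 yaw 7.03
(1, 1) [0.4647 0.293 ] -11.9 66.1 [213, 350]
(1, 0) [0.465  0.2924] -12.6 32.1 [213, 350]
(0, 1) [0.463  0.2936] -10.9 28.8 [213, 350]
top edge [0.4644 0.2903 0.07  ]
{'time': 1.1, 'joint_positions': array([ 5.97431854e+01,  2.16177975e+01,  4.64118872e+00,  7.30172004e+01,
       -3.43122189e-04,  8.36797295e+01]), 'dq': array([ 0.02625252,  0.00549649, -0.02688251, -0.0339398 , -0.09859959,
        0.01839329]), 'joint_torque': array([-2.53208509e-04, -4.63532639e+01,  2.70160246e+01,  5.14995154e-04,
        2.24590411e-05,  6.53821274e-06]), 'tool_pos': array([0.2333143 , 0.52558359, 0.23132993]), 'orientation': array([1.79993885e+02, 1.02255663e-03, 1.56063456e+02]), 'ft_force': array([1.09117589, 0.42080554, 1.12372172]), 'ft_torque': array([-0.02240401, -0.06026552, -0.0557202 ]), 'grasp_force': 0.0, 'finger_gap': 1.0019981893651448}
```

```bash
cat >> h.py <<'E'
from scipy.spatial.transform import Rotation as Ro
def togo(pos,yaw,tilt):
    """turn total (tool axes, /45deg) and shift total after the turn (tool axes, /4cm). tilt>0 points back to robot"""
    o=arm.observe(); R0=Ro.from_euler("xyz",o["orientation"],degrees=True)
    R1=Ro.from_euler("z",yaw,degrees=True)*Ro.from_euler("x",180,degrees=True)*Ro.from_euler("y",tilt,degrees=True)
    print("turn",(np.degrees((R0.inv()*R1).as_rotvec())/45).round(3),"shift",(R1.inv().apply(np.array(pos)-o["tool_pos"])/.04).round(2),"t",o["time"],"z axis",R1.as_matrix()[:,2].round(3),"q",np.round(o["joint_positions"],0))
E
python3 - <<'E'
from h import *
s=snapshot("top"); c=snapshot("scene")
for n,(u,v),(p,q) in(("L",(88,355),(298,435)),("R",(528,303),(28,487))):
    o1,d1=ray(s,(225+u/4,180+v/4)); o2,d2=ray(c,(200+p/3,180+(q-402)/3))
    k=np.linalg.lstsq(np.c_[d1,-d2],o2-o1,rcond=None)[0]; print(n,(o1+k[0]*d1).round(4),(o2+k[1]*d2).round(4))
E
```

```text
L [0.4333 0.0065 0.1202] [0.4343 0.0108 0.1205]
R [ 0.4654 -0.262   0.1279] [ 0.4661 -0.258   0.1272]
```

move_arm(
  deltas=[
    [[0, 0, -0.133, 0, 0, 0, -1], [0, 0, -0.133, 0, 0, 0, -1], [0, 0, 0, -0.98, -0.56, 0, -1], [0, 0, 0, -0.98, -0.56, 0, -1], [0, 0, 0, -0.98, -0.56, 0, -1], [0, 0, 0, -0.98, -0.56, 0, -1], [0, 0, 0, -0.98, -0.56, 0, -1], [0, 0, 0, -0.98, -0.56, 0, -1], [0, 0, 0, -0.98, -0.56, 0, -1], [0, 0, 0, -0.98, -0.56, 0, -1]],
  ],
)

```text
time: 2.45
tool_pos: [0.504, 0.2842, 0.2314]
orientation: [180.0, 0.0, 168.0]
ft_force: [0.4, 0.3, 0.0]
finger_gap: 1.004
grasp_force: 0.0
```

move_arm(
  deltas=[
    [[0, 0.2222, 0, 0, 0, 0, -1], [0, 0.2222, 0, 0, 0, 0, -1], [0, 0.2222, 0, 0, 0, 0, -1], [0, 0, 0, 0, 0, 0, -1], [0, 0, 0, 0, 0, 0, -1]],
  ],
)

```text
time: 3.08
tool_pos: [0.5034, 0.2856, 0.2316]
orientation: [179.9, -29.8, 168.1]
ft_force: [0.1, 0.3, 1.0]
finger_gap: 1.001
grasp_force: 0.0
```

```bash
python3 -c "
from h import *
print(arm.observe()['tool_pos'],arm.observe()['orientation'])
togo((.504,.285,.118),168,30);togo((.4554,.295,.0315),168,30)"
```

```text
[0.50336762 0.28564203 0.23156558] [179.91375023 -29.80636119 168.08486886]
turn [0.001 0.004 0.002] shift [-1.44 -0.01  2.45] t 3.075 z axis [-0.489  0.104 -0.866] q [ 16.  48.  43. 111.  14.  25.]
turn [0.001 0.004 0.002] shift [-1.44 -0.02  4.94] t 3.075 z axis [-0.489  0.104 -0.866] q [ 16.  48.  43. 111.  14.  25.]
```

move_arm(
  deltas=[
    [[0, 0, 0, -0.72, 0, 0.6, -1], [0, 0, 0, -0.72, 0, 0.6, -1], [0, 0, 0, 0, 0, 0.7, -1], [0, 0, 0, 0, 0, 0.7, -1], [0, 0, 0, 0, 0, 0, -1]],
  ],
)

```text
time: 3.7
tool_pos: [0.4985, 0.2865, 0.116]
orientation: [179.9, -29.8, 168.2]
ft_force: [1.0, -0.9, 0.5]
finger_gap: 0.997
grasp_force: 0.0
```

```bash
python3 -c "
from h import *
togo((.4554,.295,.0315),168,30)
s=snapshot('scene'); w=snapshot('wrist')
M=np.zeros((420,800,3),np.uint8); M[:,:400]=cv2.resize(s['image'][150:255,340:440],(400,420)); M[:300,400:]=cv2.resize(w['image'],(400,300))
cv2.imwrite('pics/g.png',M[:,:,::-1])"
```

```text
turn [-0.     0.005  0.004] shift [-0.1  -0.02  2.38] t 3.7 z axis [-0.489  0.104 -0.866] q [16. 49. 26. 94. 14. 25.]
```

View pics/g.png

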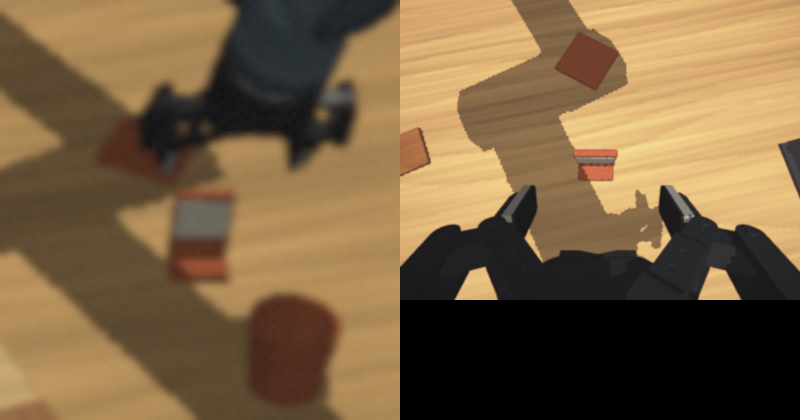

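The wrist view shows the tile's plate level and centred between the fingers: tile at about 596, finger mid-line at about 600. I'll descend and grip.

move_arm(
  deltas=[
    [[0, 0, 0, -0.05, 0, 0.6, -1], [0, 0, 0, -0.05, 0, 0.6, -1], [0, 0, 0, 0, 0, 0.6, -1], [0, 0, 0, 0, 0, 0.57, -1], [0, 0, 0, 0, 0, 0, -1], [0, 0, 0, 0, 0, 0, 1], [0, 0, 0, 0, 0, 0, 1], [0, 0, 0, 0, 0, 0, 1], [0, 0, 0, 0, 0, 0, 1], [0, 0, 0, 0, 0, 0, 1]],
  ],
  squeeze=40,
)

```text
time: 5.05
tool_pos: [0.4593, 0.2951, 0.0297]
orientation: [179.9, -29.9, 168.1]
ft_force: [1.3, -0.7, 5.2]
finger_gap: 0.528
grasp_force: 41.2
```

move_arm(
  deltas=[
    [[0, 0, 0, 0, 0, 0, 1], [0, 0, 0, 0, 0, 0, 1], [0, 0, 0, 0, 0, 0, 1], [0, 0, 0, 0, 0, 0, 1]],
  ],
)

```text
time: 5.55
tool_pos: [0.4593, 0.2951, 0.0297]
orientation: [179.9, -29.9, 168.1]
ft_force: [1.4, -1.0, 6.1]
finger_gap: 0.53
grasp_force: 41.2
```

move_arm(
  deltas=[
    [[0, 0, 0, 0.2, 0, -0.35, 1], [0, 0, 0, 0.35, 0, -0.6, 1], [0, 0, 0, 0.45, 0, -0.78, 1], [0, 0, 0, 0.45, 0, -0.78, 1], [0, 0, 0, 0.45, 0, -0.78, 1], [0, 0, 0, 0.45, 0, -0.78, 1], [0, -0.2, 0, 0, 0, 0, 1], [0, -0.2, 0, 0, 0, 0, 1], [0, -0.2, 0, 0, 0, 0, 1], [0, 0, 0, 0, 0, 0, 1]],
  ],
)

```text
time: 6.8
tool_pos: [0.4541, 0.2947, 0.2176]
orientation: [-180.0, -3.1, 168.2]
ft_force: [-1.1, -0.9, -0.2]
finger_gap: 0.526
grasp_force: 41.0
```

```bash
python3 -c "
from h import *
togo((.5473,-.0656,.22),186.6,-30)"
```

```text
turn [-0.096 -0.729 -0.403] shift [-1.14 -9.22  0.59] t 6.8 z axis [ 0.497  0.057 -0.866] q [25. 20.  0. 73.  2. 37.]
```

move_arm(
  deltas=[
    [[-0.019, -0.146, -0.081, 0, 0, 0, 1], [-0.019, -0.146, -0.081, 0, 0, 0, 1], [-0.019, -0.146, -0.081, 0, 0, 0, 1], [-0.019, -0.146, -0.081, 0, 0, 0, 1], [-0.019, -0.146, -0.081, 0, 0, 0, 1], [0, 0, 0, 0, -0.5, 0, 1], [0, 0, 0, -0.1, -0.8, 0, 1], [0, 0, 0, -0.1, -0.8, 0, 1], [0, 0, 0, -0.1, -0.8, 0, 1], [0, 0, 0, -0.1, -0.8, 0, 1]],
  ],
)

```text
time: 8.05
tool_pos: [0.4899, 0.1479, 0.2254]
orientation: [-179.9, 30.0, -173.5]
ft_force: [0.5, -0.1, 0.1]
finger_gap: 0.533
grasp_force: 41.1
```

move_arm(
  deltas=[
    [[0, 0, 0, -0.1, -0.8, 0.1, 1], [0, 0, 0, -0.1, -0.8, 0.1, 1], [0, 0, 0, -0.1, -0.8, 0.1, 1], [0, 0, 0, -0.1, -0.8, 0.1, 1], [0, 0, 0, -0.2, -0.8, 0.1, 1], [0, 0, 0, -0.2, -0.8, 0.1, 1], [0, 0, 0, 0, -0.5, 0, 1], [0, 0, 0, 0, 0, 0, 1], [0, 0, 0, 0, 0, 0, 1]],
  ],
)

```text
time: 9.18
tool_pos: [0.5522, -0.0571, 0.2204]
orientation: [-180.0, 30.1, -173.5]
ft_force: [-0.5, -0.4, 0.2]
finger_gap: 0.526
grasp_force: 41.1
```

```bash
python3 -c "
from h import *
togo((.5473,-.0656,.22),186.6,-30);togo((.5473,-.0656,.13),186.6,-30)
s=snapshot('scene'); w=snapshot('top')
M=np.zeros((420,800,3),np.uint8); M[:,:400]=cv2.resize(s['image'][135:240,210:310],(400,420)); M[:,400:]=cv2.resize(w['image'][170:275,240:340],(400,420))
cv2.imwrite('pics/p.png',M[:,:,::-1])"
```

```text
turn [-0.002  0.001 -0.002] shift [ 0.13 -0.2  -0.06] t 9.175 z axis [ 0.497  0.057 -0.866] q [-20.  -3. -36.  30.  13. -23.]
turn [-0.002  0.001 -0.002] shift [ 1.26 -0.2   1.88] t 9.175 z axis [ 0.497  0.057 -0.866] q [-20.  -3. -36.  30.  13. -23.]
```

View pics/p.png

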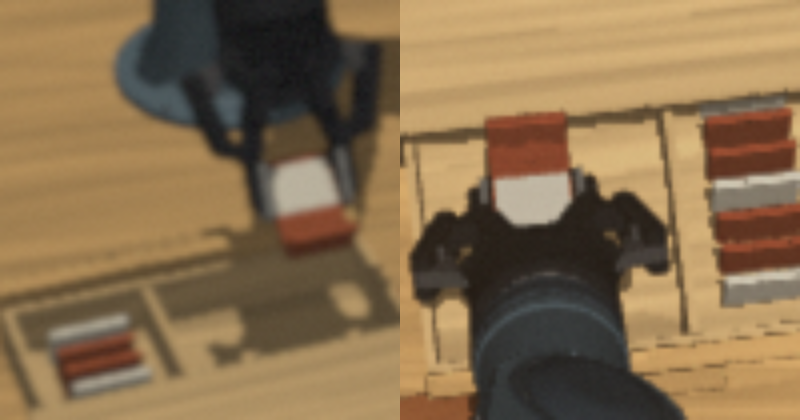

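move_arm(
  deltas=[
    [[0, 0, 0, 0.32, -0.1, 0.47, 1], [0, 0, 0, 0.32, -0.1, 0.47, 1], [0, 0, 0, 0.32, 0, 0.47, 1], [0, 0, 0, 0.3, 0, 0.47, 1], [0, 0, 0, 0.1, 0, 0.174, 1], [0, 0, 0, 0.1, 0, 0.174, 1], [0, 0, 0, 0, 0, 0, 1], [0, 0, 0, 0, 0, 0, 1]],
  ],
)

```text
time: 10.28
tool_pos: [0.5477, -0.0658, 0.1149]
orientation: [-179.8, 30.2, -173.4]
ft_force: [0.2, -0.5, -0.4]
finger_gap: 0.53
grasp_force: 41.1
```

move_arm(
  deltas=[
    [[0, 0, 0, 0.05, 0, 0.087, 1], [0, 0, 0, 0.05, 0, 0.087, 1], [0, 0, 0, 0, 0, 0, 1]],
  ],
)

```text
time: 10.65
tool_pos: [0.5466, -0.0655, 0.1054]
orientation: [-179.9, 30.1, -173.5]
ft_force: [-0.0, 0.5, -0.3]
finger_gap: 0.529
grasp_force: 41.1
```

move_arm(
  deltas=[
    [[0, 0, 0, 0.05, 0, 0.087, 1], [0, 0, 0, 0.025, 0, 0.043, 1], [0, 0, 0, 0, 0, 0, 1]],
  ],
)

```text
time: 11.02
tool_pos: [0.5468, -0.0656, 0.0996]
orientation: [-179.9, 30.1, -173.5]
ft_force: [0.6, -0.4, -0.4]
finger_gap: 0.531
grasp_force: 41.1
```

move_arm(
  deltas=[
    [[0, 0, 0, 0.025, 0, 0.043, 1], [0, 0, 0, 0.025, 0, 0.043, 1], [0, 0, 0, 0, 0, 0, 1]],
  ],
)

```text
time: 11.4
tool_pos: [0.5486, -0.0657, 0.0974]
orientation: [-179.8, 30.3, -173.4]
ft_force: [-0.3, 1.5, 4.3]
finger_gap: 0.529
grasp_force: 41.5
```

Contact came at TCP z of about 0.098, which puts the floor near 0.084 as expected. I'll release, then back out along the tool axis.

move_arm(
  deltas=[
    [[0, 0, 0, 0, 0, 0, -1], [0, 0, 0, 0, 0, 0, -1], [0, 0, 0, 0, 0, 0, -1], [0, 0, 0, 0, 0, 0, -1], [0, 0, 0, 0, 0, 0, -1], [0, 0, 0, 0, 0, 0, -1]],
  ],
)

```text
time: 12.15
tool_pos: [0.547, -0.0657, 0.096]
orientation: [-179.9, 30.1, -173.4]
ft_force: [0.4, -0.4, -0.4]
finger_gap: 0.999
grasp_force: 0.0
```

move_arm(
  deltas=[
    [[0, 0, 0, 0, 0, -0.4, -1], [0, 0, 0, 0, 0, -0.7, -1], [0, 0, 0, 0, 0, -0.9, -1], [0, 0, 0, 0, 0, -0.9, -1], [0, 0, 0, 0, 0, -0.9, -1], [0, 0, 0, 0, 0, -0.9, -1], [0, 0, 0, 0, 0, 0, -1]],
  ],
)

```text
time: 13.02
tool_pos: [0.4543, -0.0771, 0.2618]
orientation: [-179.6, 30.4, -173.4]
ft_force: [-0.0, 0.2, 0.2]
finger_gap: 1.002
grasp_force: 0.0
```

```bash
python3 -c "
from h import *
# pull outer middle, z panel top(.136)-.008
s=snapshot('scene'); w=snapshot('top')
togo((.385,-.135,.25),186.6,0); togo((.415,-.1315,.125),186.6,0)
M=np.zeros((420,800,3),np.uint8); M[:,:400]=cv2.resize(s['image'][135:240,210:310],(400,420)); M[:,400:]=cv2.resize(w['image'][170:275,240:340],(400,420))
cv2.imwrite('pics/r.png',M[:,:,::-1])"
```

```text
turn [-0.004  0.67  -0.002] shift [ 1.87 -1.26  0.21] t 13.125 z axis [-0.  0. -1.] q [-29. -16. -39.  41.  17. -32.]
turn [-0.004  0.67  -0.002] shift [ 1.11 -1.26  3.34] t 13.125 z axis [-0.  0. -1.] q [-29. -16. -39.  41.  17. -32.]
```

View pics/r.png

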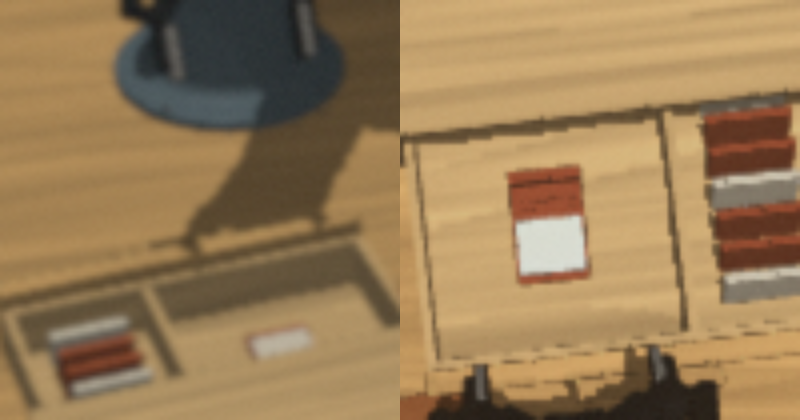

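The tile lies on its back with the glazed face up, mid-bay at about (550,225) in the top crop, and the drawer is still open. Next, shut the fingers and move in front of the pull.

move_arm(
  deltas=[
    [[0, 0.223, 0, 0, 0, 0, 1], [0, 0.223, 0, 0, 0, 0, 1], [0, 0.223, 0, 0, 0, 0, 1], [0, 0, 0, 0.7, -0.6, 0, 1], [0, 0, 0, 0.7, -0.6, 0, 1], [0, 0, 0, 0, 0, 0, 1], [0, 0, 0, 0, 0, 0, 1]],
  ],
  squeeze=30,
)

```text
time: 14.0
tool_pos: [0.4031, -0.1296, 0.2576]
orientation: [-180.0, -0.0, -173.5]
ft_force: [0.5, 0.4, 0.1]
finger_gap: 0.002
grasp_force: 0.0
```

```bash
python3 -c "
from h import *
togo((.402,-.133,.115),186.6,0)"
```

```text
turn [-0.001 -0.001 -0.002] shift [ 0.04 -0.08  3.56] t 14.0 z axis [-0.  0. -1.] q [-26.   4. -14.  72.  -0. -33.]
```

move_arm(
  deltas=[
    [[0, 0, 0, 0, -0.08, 0.7, 1], [0, 0, 0, 0, 0, 0.7, 1], [0, 0, 0, 0, 0, 0.7, 1], [0, 0, 0, 0, 0, 0.7, 1], [0, 0, 0, 0, 0, 0.7, 1], [0, 0, 0, 0, 0, 0, 1], [0, 0, 0, -0.2, 0, 0, 1], [0, 0, 0, -0.2, 0, 0, 1], [0, 0, 0, -0.2, 0, 0, 1], [0, 0, 0, -0.2, 0, 0, 1]],
  ],
)

```text
time: 15.25
tool_pos: [0.4358, -0.13, 0.1191]
orientation: [-179.9, 0.0, -173.5]
ft_force: [-2.5, 0.1, 1.1]
finger_gap: -0.004
grasp_force: 1.1
```

move_arm(
  deltas=[
    [[0, 0, 0, -0.25, 0, 0, 1], [0, 0, 0, -0.25, 0, 0, 1], [0, 0, 0, -0.25, 0, 0, 1], [0, 0, 0, -0.25, 0, 0, 1], [0, 0, 0, -0.25, 0, 0, 1], [0, 0, 0, -0.25, 0, 0, 1], [0, 0, 0, -0.25, 0, 0, 1], [0, 0, 0, -0.25, 0, 0, 1]],
  ],
)

```text
time: 16.25
tool_pos: [0.5153, -0.1205, 0.1186]
orientation: [-179.9, 0.0, -173.5]
ft_force: [-2.8, 0.7, 1.3]
finger_gap: -0.003
grasp_force: 1.2
```

```bash
python3 -c "
from h import *
togo((.591,-.112,.115),186.6,0)
w=snapshot('top')
cv2.imwrite('pics/q.png',cv2.resize(w['image'][150:290,220:380],(640,560))[:,:,::-1])"
```

```text
turn [-0.002  0.    -0.002] shift [-1.9  -0.01  0.09] t 16.25 z axis [-0.  0. -1.] q [-20.  20. -15.  55.  -0. -26.]
```

View pics/q.png

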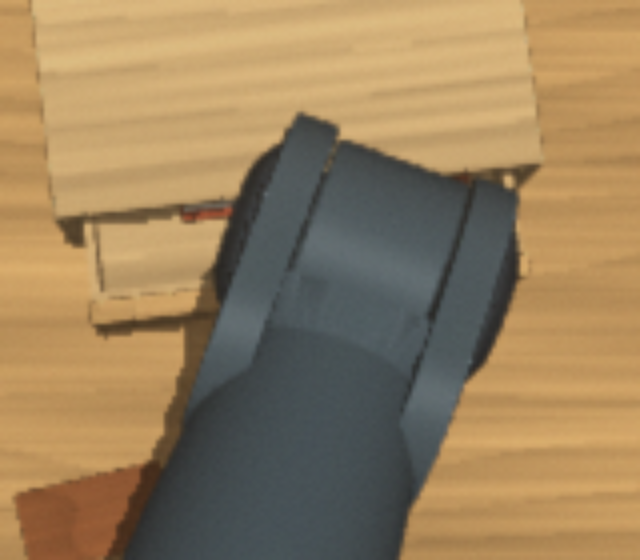

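The drawer is sliding in square under a steady push of about 2.8 N, with roughly 65 mm to go. I'll continue and slow down for the roller.

move_arm(
  deltas=[
    [[0, 0, 0, -0.25, 0, 0, 1], [0, 0, 0, -0.25, 0, 0, 1], [0, 0, 0, -0.25, 0, 0, 1], [0, 0, 0, -0.25, 0, 0, 1], [0, 0, 0, -0.15, 0, 0, 1], [0, 0, 0, -0.1, 0, 0, 1]],
  ],
)

```text
time: 17.05
tool_pos: [0.5622, -0.1154, 0.1186]
orientation: [-179.8, -0.3, -173.5]
ft_force: [-13.6, -1.4, 10.8]
finger_gap: -0.001
grasp_force: 7.2
```

move_arm(
  deltas=[
    [[0, 0, 0, -0.1, 0, 0, 1], [0, 0, 0, -0.1, 0, 0, 1], [0, 0, 0, -0.05, 0, 0, 1], [0, 0, 0, 0, 0, 0, 1]],
  ],
)

```text
time: 17.55
tool_pos: [0.5734, -0.1141, 0.1187]
orientation: [-179.9, -0.1, -173.5]
ft_force: [-4.3, -1.4, 1.6]
finger_gap: 0.0
grasp_force: 2.4
```

move_arm(
  deltas=[
    [[0, 0, 0, -0.05, 0, 0, 1], [0, 0, 0, -0.05, 0, 0, 1], [0, 0, 0, 0, 0, 0, 1]],
  ],
)

```text
time: 17.92
tool_pos: [0.5791, -0.1134, 0.1187]
orientation: [-179.9, 0.1, -173.5]
ft_force: [-0.8, 0.7, -0.1]
finger_gap: 0.002
grasp_force: 0.4
```

move_arm(
  deltas=[
    [[0, 0, 0, -0.05, 0, 0, 1], [0, 0, 0, -0.05, 0, 0, 1], [0, 0, 0, 0, 0, 0, 1]],
  ],
)

```text
time: 18.3
tool_pos: [0.5803, -0.1133, 0.1187]
orientation: [-179.9, -0.2, -173.5]
ft_force: [-9.0, -0.5, 5.3]
finger_gap: 0.002
grasp_force: 4.1
```

move_arm(
  deltas=[
    [[0, 0, 0, -0.06, 0, 0, 1], [0, 0, 0, 0, 0, 0, 1]],
  ],
)

```text
time: 18.55
tool_pos: [0.5803, -0.1133, 0.1186]
orientation: [-179.8, -0.5, -173.5]
ft_force: [-13.7, -2.3, 9.1]
finger_gap: 0.003
grasp_force: 7.3
```

move_arm(
  deltas=[
    [[0, 0, 0, 0.2, 0, 0, 1], [0, 0, 0, 0.5, 0, 0, 1], [0, 0, 0, 0.8, 0, 0, 1], [0, 0, 0, 0.9, 0, 0, 1], [0, 0, 0, 0.9, 0, -0.5, 1], [0, 0, 0, 0.8, 0, -0.9, 1], [0, 0, 0, 0, 0.9, -0.9, 1], [0, 0, 0, 0, 0.9, -0.9, 1], [0, 0, 0, 0, 0.9, 0, 1], [0, 0, 0, 0, 0, 0, 1]],
  ],
)

```text
time: 19.8
tool_pos: [0.4105, -0.0223, 0.2476]
orientation: [-179.9, 0.3, -173.3]
ft_force: [0.2, -0.1, -0.5]
finger_gap: 0.003
grasp_force: 0.0
```

```bash
python3 -c "
from h import *
w=snapshot('top')
cv2.imwrite('pics/f.png',cv2.resize(w['image'][150:290,220:380],(640,560))[:,:,::-1])"
```

```text
(no output)
```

View pics/f.png

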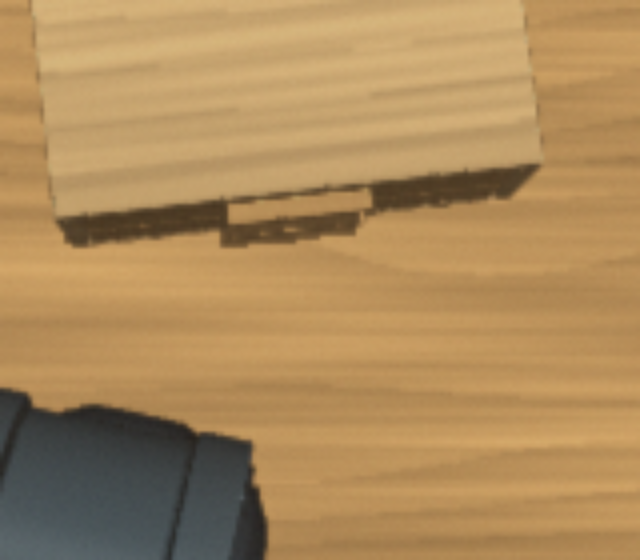

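The picture shows the drawer front flush with the unit's edge, only the pull standing out at about (300,205), and the arm clear.

```bash
python3 -c "
from bench import arm
print(arm.sign_off())"
```

```text
the job is handed in; nothing more can be done
None
```

The tile went into the bay on its back, glazed face up, and the drawer was pushed home against its stop with its front flush; the job is handed in at about 20 s, though no verdict came back and the tile is out of sight in the shut drawer.

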